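# Ratchet a maize ear snug in its clamp

## Robot

A 7-joint arm with a two-finger parallel gripper is mounted at the origin on the work surface. World frame = base frame: x ahead of the robot, y to its left, z up, the work surface at z = 0. Lengths are in m, angles in rad, forces in N, time in s.
With the tool pointing down it reaches from about 0.425 to 0.95 m from the base axis. Payload 4.7 kg.
Tool frame: the origin (TCP) lies on the centre line of the jaws, within the pads' length; the fingertips stand robot.nose_length ahead of it and the grasp point (between the pads) lies 8 mm behind it (robot.nose_length is the distance from the TCP to the fingertips, in m); z points along the fingers, y is the line along which they close (so a half turn about z gives the same grasp; the last joint's range is limited). The gripper opens to 85 mm and grips with 20 to 120 N. Pads are 22 mm wide; open, the fingers measure 114 mm over their backs; the gripper's body (76 mm by 85 mm) begins 54 mm behind the grasp point. The pads swing forward as they close: fully open they stand 13 mm farther back than shut.
Start: joints at [1.173, 0.469, -0.049, 1.532, 0.024, 1.141, -0.082], TCP at [0.243, -0.63, 0.242] pointing down, gripper open.
Joint ranges: [-2.59, 2.59], [-0.33, 1.99], [-1.39, 1.29], [0.1, 2.45], [-1.04, 4.18], [0.21, 1.99], [-2.66, 2.66]. Speed limits (rad/s): [2.57, 2.57, 3.14, 3.14, 3.14, 3.14, 3.14].

## Interface

Orientations are given as [roll, pitch, yaw] about the fixed x, y, z axes, in that order (R = Rz(yaw) Ry(pitch) Rx(roll)).
In Python, from plant import robot gives the robot as it stands. Calls block until the motion is done:
- robot.goto(position, orientation): joint-space move of the TCP to a pose.
- robot.move_straight(position, vel=0.15, attitude=None, contact_N=None): straight line of the TCP; attitude=None keeps the orientation; vel is the mean speed in m/s. With contact_N (N) it stops when the force on the tool has changed by that much, and returns True; else False.
- robot.move_joints(angles): joint-space move.
- robot.grip(opening, strength=None): opening from 0.0 (shut) to 1.0 (fully open); strength is the grip in N (None keeps the last); returns when the fingers have stopped.
- robot.sleep(seconds).
- robot.inverse_kinematics(position, orientation): joint angles nearest the present ones, or None.
- robot.sense(): the state.
- robot.grab_frame(name): name is "scene" or "top" or "wrist"; returns a dict with "image" (384x512x3 uint8, red, green, blue), "range_z" (384x512 float32, m along the optical axis (not along the pixel's ray), 0 where there is no reading), "fx", "fy", "cx", "cy" (pixels), "dist_coeffs" ([k1, k2, p1, p2, k3] as OpenCV has them; the pictures are not rectified), "R" (3x3) and "t" (3): a world point X has camera coordinates R X + t. Camera axes: x right, y down, z forward; pixel columns grow to the right and rows downward; lengths in m; the calibration is good to about 2 mm. A picture is of the moment at which its call begins.
A pose or a line that the arm cannot do raises robot.IKError and nothing moves.
- robot.close_job(): hands the job in; it is judged then, once.
The state is a dict: "t": time; "joint_pos": joint angles; "joint_velocities": joint speeds; "effort": joint torques, N m; "tcp_pos": TCP position; "tcp_rot": TCP orientation; "wrist_force": force on the tool from outside, world axes, zero at the start; "torque": the same for the moment, N m; "opening": opening from 0.0 (shut) to 1.0 (fully open); "gripper_force": force on a finger pad.
Only numpy, scipy, OpenCV 4.12 (cv2) and the standard library are available. Lean on these libraries where they do the work, as an engineer would, in place of code of your own. Each camera call takes 0.05 s, during which the arm holds its last target. There are 200 camera calls.

## Task

Clamp the ear of maize in the bench clamp with its red ratchet lever alone: the lever tightens clockwise seen from above, but has only a short swing between two stops, so each time it runs out of room lift it clear of the serrations, swing it back, let it drop into mesh and turn on, until the ear is gripped firmly against the backstop (about 12 N of sideways push at the knob, some 4 N more than it takes to turn it free) without being crushed. Leave the lever dropped fully into its serrations and let go; do not force it hard against a stop, do not touch the ear or the blue pad with the robot, and leave the spare ear, jar and tin where they are.

Things in the scene. Friction and masses are not known exactly. Their poses are not given: they have to be found in the camera images.
- clamp: Bench clamp fixed to the bench: grey plate 245 x 150 x 16 mm, green housing 84 x 84 mm with its top 55 mm above the bench. Origin on the bench under the lever's vertical pivot; z up; +x is the way the jaw closes (plate from x = -47.5 to +197.5 mm). Beyond the jaw lie the ear and a dark steel backstop, bolted where the last user left it: its distance is not measured.
- lever (a joint): Angle of the red lever about its vertical pivot, rad, growing CLOCKWISE seen from above (tightening); rubber stops at 0 and 1.25. In the clamp's frame the knob stands 100 mm from the pivot in direction pi + 0.625 - angle (counted counter-clockwise from +x). In mesh it turns the spindle both ways, with 0.035 rad of play: turned back in mesh it loosens the clamp.
- lift (a joint): Height of the lever above its lowest position, m: 0 in mesh, at most 0.016. A spring pushes it down (6 N at 0, 10 N at the top, weight included). From 0.010 up it swings freely over the serrations. Set down on a serration's tip it stays high (0.004 to 0.009) until turned a little and drops in. Under sideways load it is hard to lift: ease the push first. In mesh at the start.
- knob (a point): Centre of the TOP of the lever's white upright knob, a cylinder 22 mm in diameter and 50 mm tall (138 mm above the bench with the lever down); the red lever arm, 14 mm wide, is below it and its upper side is 50 mm under this point.
- jaw (a joint): Travel of the steel jaw towards the ear, m: 0 at the start, 0.015 per rad of spindle turn, at most 0.035. Between 19 and 26 mm are needed, always more than one full swing of the lever; the ear is never pinched before 17 mm.
- pad: Blue pressure pad 60 mm wide and 36 mm high, sprung on the jaw's front (10 N per mm); with the jaw at 0 its face is 75 mm from the pivot along the clamp's x. Origin at the clamp's origin, moving with the pad.
- ear: Ear of maize, yellow with dark kernels, 44 mm thick and about 165 mm long with its axis (own y) across the clamp, lying loose on the clamp's plate between the pad and the backstop; it may touch neither yet, and is pushed along. 0.18 kg. Origin at the middle of its underside, 16 mm above the bench.
- stops: Two black rubber-covered posts 10 mm thick, 55 mm from the pivot, tops 107 mm above the bench, that stop the lever's swing. They stand on a sprung green ring round the housing: the knob can be pressed about 4 mm past a stop per 10 N. Origin at the clamp's origin.
- spare_ear: Another ear of maize, 44 mm thick, 165 mm long, lying on the bench (origin at the middle of its underside). Bystander.
- seed_jar: Amber glass jar with a steel lid, 64 mm in diameter and 90 mm tall (origin at the centre of its underside). Bystander.
- sample_tin: Closed metal tin 94 x 69 x 45 mm (origin at the centre of its underside). Bystander.
- spindle (a joint): Turn of the spindle under the lever (16 serrations, 0.393 rad apart), rad, growing clockwise; it stays where left. Free, it needs about 8 N of sideways push at the knob (read at rest after a small step; 9 N moving). Once the ear is pinched the push rises by 0.14 N per newton of clamping, about 2 N per 0.1 rad: at rest 10 N when just held (15 N on the ear), 12 N right (30 N), 15 N crushed (50 N).
Mind the look-alikes: they are no part of the job. What is shaped like the ear but green or purple is not meant.

How it is judged:
By the outcome, as a careful person would: the job done as asked, in the order asked, and still so for the second after the job is handed in, with the robot touching nothing.
It also fails if it takes over 72 s, if anything falls off the work surface, if the arm or the gripper's body presses on something with over 40 N, if the wrist force passes 120 N, or if a joint passes its speed limit or range.

## Working session

There is one attempt and no reset: what is moved stays moved. The work goes in short steps, each a Python script; the robot and the scene stay as the last script left them, time stands still between calls to the robot, and variables do not carry over. Pictures are saved under pics/ and viewed, at most 10 in all, crops included, and the job is handed in when it is done.

```bash
ls; mkdir -p pics; python3 - <<'E'
from plant import robot
import cv2,pickle
print(robot.sense(), robot.nose_length)
for n in ("scene","top"):
    f=robot.grab_frame(n); pickle.dump(f,open(f"{n}0.pkl","wb"))
    cv2.imwrite(f"pics/{n}0.png",cv2.resize(f["image"][:,:,::-1],(800,600),interpolation=cv2.INTER_CUBIC))
    print(n,f["fx"],f["cx"],f["cy"],f["dist_coeffs"],f["R"],f["t"])
E
```

```text
pics
{'t': 0.0, 'joint_pos': array([ 1.17307949,  0.46947168, -0.04861697,  1.53368387,  0.0241089 ,
        1.14099567, -0.08228295]), 'joint_velocities': array([-0.00177388, -0.00025991, -0.00012213,  0.00084077, -0.00090516,
       -0.00027792,  0.00150569]), 'effort': array([ 3.39429725e-04, -5.10311437e+01, -4.63896431e-02, -2.37711453e+01,
        1.07798076e-02,  7.68690457e-03, -2.14991950e-06]), 'tcp_pos': array([ 0.24316549, -0.62908062,  0.24124534]), 'tcp_rot': array([-3.13962143e+00,  7.00425629e-05,  3.68888742e-01]), 'wrist_force': array([ 0.83868506,  0.57314789, -1.16855591]), 'torque': array([-0.01144417,  0.01248364,  0.0087713 ]), 'gripper_force': 0.0, 'opening': 0.9978821758945352} 0.011
scene 491.05553652352035 263.98827480982544 189.19416008128937 [-0.15787338  0.          0.          0.          0.        ] [[-0.31655469  0.94852858  0.00930978]
 [ 0.70244125  0.24100045 -0.66969774]
 [-0.63747111 -0.20545638 -0.74257542]] [ 0.20329774 -0.3732611   1.65547251]
top 407.365998942388 251.65147830391112 192.77315466709834 [-0.13092231  0.          0.          0.          0.        ] [[-0.00389763 -0.99994263 -0.00997757]
 [-0.99502465  0.00487138 -0.09950986]
 [ 0.09955276  0.00954007 -0.99498655]] [0.02341965 0.61456008 1.01405313]
```

View pics/scene0.png

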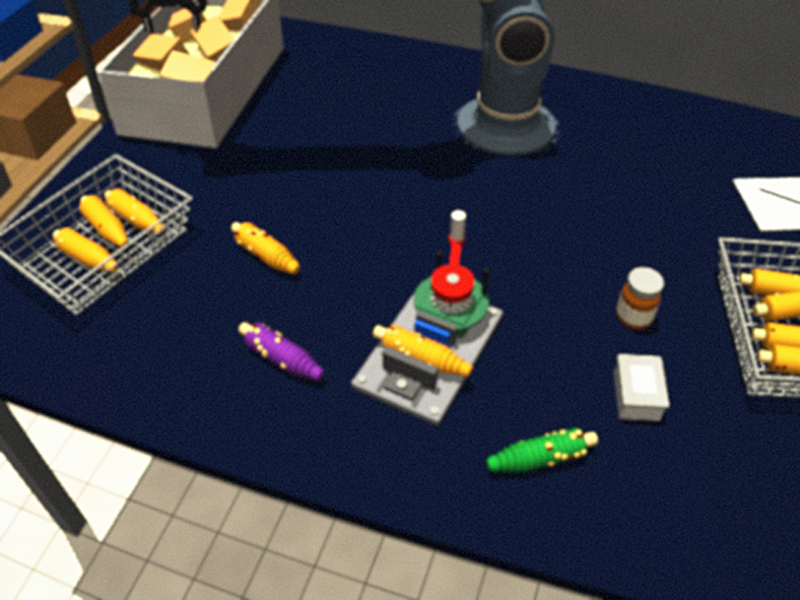

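View pics/top0.png

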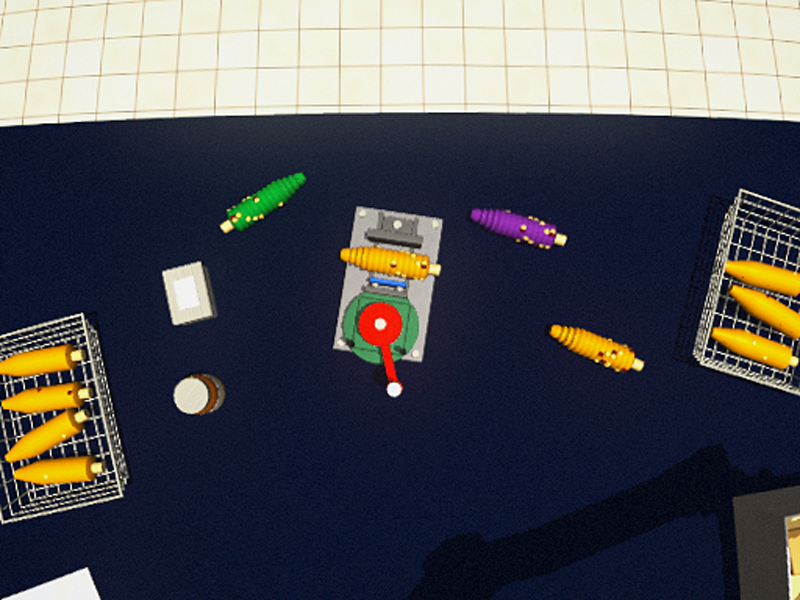

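The top view shows the clamp (red hub at (380,324), white knob at (394,389)). The yellow ear at (390,263) lies between the blue pad and the dark backstop. The other candidates are the yellow spare at (597,347), the green one at (263,203), the purple one at (518,228) and the basket ears. Only the one on the plate fits. I'll confirm it and measure in an enlarged crop.

```bash
cat > h.py <<'E'
import numpy as np, cv2, pickle
def ray(f,u,v,z):
    K=np.array([[f["fx"],0,f["cx"]],[0,f["fy"],f["cy"]],[0,0,1]])
    x,y=cv2.undistortPoints(np.array([[[u,v]]],float),K,np.array(f["dist_coeffs"]))[0,0]
    R,t=np.array(f["R"]),np.array(f["t"]); c=-R.T@t; d=R.T@np.array([x,y,1])
    return c+d*(z-c[2])/d[2]
E
python3 - <<'E'
import pickle,cv2
a=pickle.load(open("top0.pkl","rb"))["image"][125:260,200:300,::-1]
cv2.imwrite("pics/c1.png",cv2.resize(a,None,fx=4.4,fy=4.4,interpolation=cv2.INTER_CUBIC))
E
```

```text
(no output)
```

View pics/c1.png

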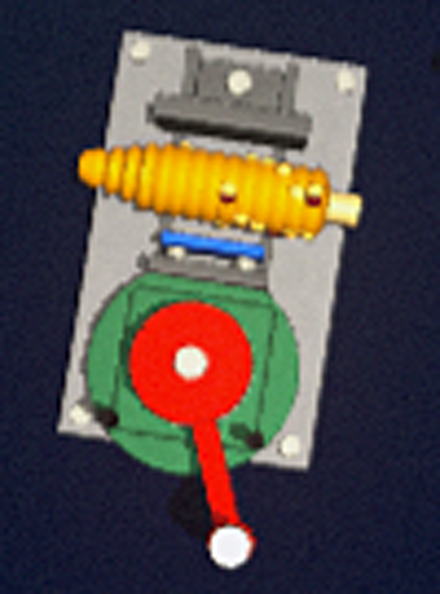

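The crop confirms it: the yellow ear at (215,190) lies on the plate between the blue pad (212,245) and the backstop (230,120). The plate corners are (125,30), (367,67), (308,468) and (58,432), and the knob top is at (231,546).

```bash
python3 - <<'E'
from h import *
f=pickle.load(open("top0.pkl","rb"))
P=lambda u,v,z: ray(f,200+(u+.5)/4.4-.5,125+(v+.5)/4.4-.5,z)
c=[P(*p,.016)[:2] for p in [(125,30),(367,67),(308,468),(58,432)]]
print(np.round(c,4))
yaw=[np.arctan2(*(c[i]-c[j])[::-1]) for i,j in [(0,3),(1,2)]]; 
yaw+= [np.arctan2(*(c[i]-c[j])[::-1])-np.pi/2 for i,j in [(0,1),(3,2)]]
print(yaw,[np.linalg.norm(c[i]-c[j]) for i,j in [(0,3),(1,2),(0,1),(3,2)]])
ctr=np.mean(c,0); ym=np.mean(yaw); ex=np.array([np.cos(ym),np.sin(ym)])
piv=ctr-ex*.075; print("piv",piv,ym)
k=P(231,546,.138)[:2]; d=k-piv; print("knob",k,np.linalg.norm(d),"ang",(np.pi+.625-(np.arctan2(d[1],d[0])-ym))%(2*np.pi))
for z in (.085,.095,.105): print(P(191,362,z))
# scene cam check of the knob: project
s=pickle.load(open("scene0.pkl","rb"))
print(ray(s,(458.5)/800*512-.5,(213)/600*384-.5,.138))
# depth
for (u,v) in [(231,546),(191,362)]:
    uu,vv=int(200+u/4.4),int(125+v/4.4); print(f["range_z"][vv-1:vv+2,uu-1:uu+2])
from plant import robot
for th in (0,.3,.6,.9,1.25):
    a=ym+np.pi+.625-th; p=np.r_[piv+.1*np.array([np.cos(a),np.sin(a)]),.13]
    for y in (0,.4,.8,-.4):
        try: q=robot.inverse_kinematics(p,[np.pi,0,y])
        except Exception as e: q=e
        print(th,y,p,None if q is None else np.round(q,2))
E
```

```text
[[ 0.7799  0.0829]
 [ 0.7562 -0.0626]
 [ 0.5169 -0.0251]
 [ 0.5385  0.1218]]
[np.float64(-0.1597734512251022), np.float64(-0.15525975408237488), np.float64(-0.1613576968554331), np.float64(-0.1461949481714746)] [np.float64(0.24454058326052652), np.float64(0.24229373795983566), np.float64(0.14735733527018013), np.float64(0.14846447360185835)]
piv [0.5737886  0.04088291] -0.1556464625835962
knob [0.47606457 0.01913707] 0.10011427463723802 ang 0.2503980381767015
[0.57495738 0.04124628 0.085     ]
[0.57430467 0.04093679 0.095     ]
[0.57365196 0.0406273  0.105     ]
[0.46254512 0.01685923 0.138     ]
[[0.9172668  0.91641885 0.91430765]
 [0.9135334  0.9164345  0.91747886]
 [0.91357744 0.91497904 0.9196733 ]]
[[0.96675634 0.97104454 0.97144   ]
 [0.9711407  0.97048426 0.9668129 ]
 [0.9716425  0.9692863  0.9730545 ]]
0 0 [ 0.48460251 -0.00434808  0.13      ] [ 0.3   0.34 -0.46  2.07  0.21  0.78 -1.85]
0 0.4 [ 0.48460251 -0.00434808  0.13      ] [ 0.34  0.35 -0.51  2.07  0.24  0.78 -1.48]
0 0.8 [ 0.48460251 -0.00434808  0.13      ] [ 0.38  0.36 -0.56  2.06  0.26  0.79 -1.1 ]
0 -0.4 [ 0.48460
[... 764 characters left out ...]
 ]
0.9 0 [0.48291899 0.08262874 0.13      ] [ 0.26  0.38 -0.63  2.05  0.31  0.8  -2.12]
0.9 0.4 [0.48291899 0.08262874 0.13      ] [ 0.31  0.39 -0.69  2.05  0.34  0.81 -1.75]
0.9 0.8 [0.48291899 0.08262874 0.13      ] [ 0.36  0.41 -0.76  2.05  0.38  0.83 -1.39]
0.9 -0.4 [0.48291899 0.08262874 0.13      ] [ 0.18  0.36 -0.52  2.05  0.25  0.79 -2.47]
1.25 0 [0.50274272 0.11125679 0.13      ] [ 0.2   0.42 -0.62  2.    0.32  0.83 -2.17]
1.25 0.4 [0.50274272 0.11125679 0.13      ] [ 0.28  0.44 -0.73  1.99  0.39  0.85 -1.84]
1.25 0.8 [0.50274272 0.11125679 0.13      ] [ 0.33  0.46 -0.8   1.99  0.44  0.86 -1.48]
1.25 -0.4 [0.50274272 0.11125679 0.13      ] [ 0.13  0.4  -0.53  2.    0.27  0.81 -2.53]
```

```bash
cat >> h.py <<'E'
from plant import robot
PIV=np.array([.5738,.0409]); YM=-.1556; Z0=.112
def pose(th,dz=0,r=.1):
    a=YM+np.pi+.625-th
    p=np.r_[PIV+r*np.array([np.cos(a),np.sin(a)]),Z0+dz]
    y=(a+np.pi)%(2*np.pi)
    return p,[np.pi,0,a if a<=np.pi else a-2*np.pi]
def st(tag="",F0=np.zeros(3)):
    s=robot.sense(); d=s["tcp_pos"][:2]-PIV; a=np.arctan2(d[1],d[0])
    th=(np.pi+.625+YM-a)%(2*np.pi)
    th=th-2*np.pi if th>4 else th
    tan=np.array([np.sin(a),-np.cos(a),0]); rad=np.array([np.cos(a),np.sin(a),0]); F=s["wrist_force"]-F0
    print(f"{tag} t{s['t']:.2f} th{th:.3f} r{np.hypot(*d):.4f} z{s['tcp_pos'][2]:.4f} Ft{-F@tan:.1f} Fr{F@rad:.1f} Fz{F[2]:.1f} Tz{s['torque'][2]:.2f} op{s['opening']:.2f} gf{s['gripper_force']:.0f}",flush=True)
    return th,-F@tan,F[2],s
E
python3 - <<'E'
from h import *
p,o=pose(.25)
print(p,o,robot.inverse_kinematics(p+[0,0,.12],o))
robot.goto(p+[0,0,.10],o); st("above"); print(robot.sense()["tcp_rot"],robot.sense()["joint_pos"])
f=robot.grab_frame("wrist"); cv2.imwrite("pics/w1.png",f["image"][:,:,::-1]); pickle.dump(f,open("w1.pkl","wb"))
E
```

```text
[0.47619718 0.0191356  0.112     ] [3.141592653589793, 0, -2.9221926535897933] [ 0.72954844  0.29846381 -1.01279649  1.96001341  0.2935489   1.03939665
  1.37545931]
above t2.55 th0.240 r0.0999 z0.2119 Ft0.2 Fr0.2 Fz-0.5 Tz0.05 op1.00 gf0
[-3.14148082e+00 -7.75885687e-05 -2.92419021e+00] [ 0.73158943  0.33695054 -1.02876043  1.98298637  0.34178694  1.00714788
  1.3290914 ]
```

View pics/w1.png

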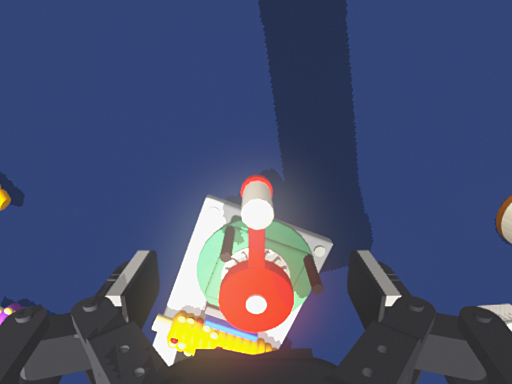

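The wrist view shows the knob top at (258,208), midway between the two fingers, with the hub at (256,300). The alignment is good, so I'll descend and grip.

```bash
python3 - <<'E'
from h import *
f=pickle.load(open("w1.pkl","rb")); print("knob",ray(f,258,208,.138), pose(.25)[0])
p,o=pose(.25)
robot.grip(.6,40)
print(robot.move_straight(p,vel=.1,contact_N=8)); st("down")
robot.grip(0,60); robot.sleep(.2); st("grip")
E
```

```text
knob [0.47297028 0.0208583  0.138     ] [0.47619718 0.0191356  0.112     ]
False
down t4.18 th0.250 r0.0995 z0.1125 Ft-0.3 Fr-0.2 Fz-0.2 Tz0.03 op0.60 gf0
grip t4.76 th0.251 r0.0998 z0.1123 Ft-0.5 Fr1.3 Fz5.3 Tz0.08 op0.24 gf58
```

```bash
cat >> h.py <<'E'
def turn(a,b,step,dz=0,vel=.06,lim=16,every=1):
    n=max(1,int(round(abs(b-a)/step)))
    for i in range(1,n+1):
        th=a+(b-a)*i/n; p,o=pose(th,dz)
        robot.move_straight(p,vel=vel,attitude=o)
        if i%every==0 or i==n:
            x=st(f"cmd{th:.3f}")
            if abs(x[1])>lim: print("LIMIT"); break
    return th
E
python3 - <<'E'
from h import *
turn(.25,1.17,.115)
robot.sleep(.3); st("rest")
E
```

```text
cmd0.365 t5.10 th0.366 r0.0998 z0.1115 Ft-2.1 Fr-2.8 Fz-5.7 Tz0.01 op0.25 gf59
cmd0.480 t5.44 th0.476 r0.0999 z0.1116 Ft-1.4 Fr-2.9 Fz-7.1 Tz0.08 op0.24 gf59
cmd0.595 t5.78 th0.593 r0.1002 z0.1123 Ft0.2 Fr1.8 Fz1.0 Tz0.05 op0.24 gf60
cmd0.710 t6.12 th0.712 r0.1003 z0.1122 Ft-2.4 Fr1.4 Fz1.1 Tz-0.09 op0.24 gf60
cmd0.825 t6.47 th0.817 r0.1003 z0.1112 Ft-2.7 Fr-0.4 Fz-8.4 Tz0.24 op0.24 gf59
cmd0.940 t6.81 th0.934 r0.1004 z0.1118 Ft-0.8 Fr1.3 Fz-3.7 Tz0.17 op0.24 gf60
cmd1.055 t7.15 th1.055 r0.1006 z0.1125 Ft-0.7 Fr6.4 Fz4.2 Tz-0.01 op0.24 gf61
cmd1.170 t7.49 th1.171 r0.1005 z0.1119 Ft-1.4 Fr4.2 Fz-1.6 Tz-0.18 op0.24 gf60
rest t7.79 th1.171 r0.1005 z0.1119 Ft-3.0 Fr3.7 Fz-2.1 Tz-0.07 op0.24 gf60
```

```bash
python3 - <<'E'
from h import *
f=robot.grab_frame("top"); g=robot.grab_frame("scene"); pickle.dump((f,g),open("a2.pkl","wb"))
a=cv2.resize(f["image"][125:260,200:300,::-1],None,fx=4,fy=4,interpolation=cv2.INTER_CUBIC)
b=cv2.resize(g["image"][120:255,220:320,::-1],None,fx=4,fy=4,interpolation=cv2.INTER_CUBIC)
cv2.imwrite("pics/a2.png",np.hstack([a,b]))
s=st(); print(s[3]["wrist_force"],s[3]["torque"])
E
```

```text
t7.89 th1.170 r0.1005 z0.1119 Ft-2.5 Fr4.6 Fz-2.4 Tz-0.10 op0.24 gf60
[-1.93673068  4.87569725 -2.43095398] [ 1.05863575  0.44638859 -0.10203172]
```

View pics/a2.png

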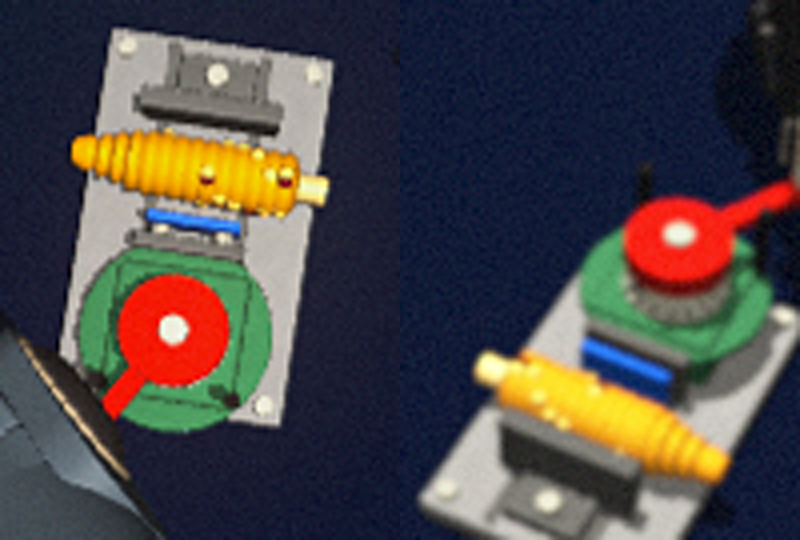

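The top view shows the lever swung (arm at (125,390)), but the blue pad (193,222) and the ear (190,175) haven't moved. The lever therefore slipped over the serrations while gripped. I'll release and measure the knob's height.

```bash
cat >> h.py <<'E'
def knobheight(name="wrist"):
    f=robot.grab_frame(name); K=np.array([[f["fx"],0,f["cx"]],[0,f["fy"],f["cy"]],[0,0,1]])
    z=f["range_z"]; v,u=np.nonzero(z>0)
    n=cv2.undistortPoints(np.stack([u,v],-1).astype(float)[:,None],K,np.array(f["dist_coeffs"]))[:,0]
    X=(np.c_[n,np.ones(len(n))]*z[v,u][:,None]-f["t"])@f["R"]
    d=np.hypot(*(X[:,:2]-PIV).T); m=(abs(d-.1)<.02)&(X[:,2]>.12)&(X[:,2]<.165)
    hub=(d<.02)&(X[:,2]>.06)&(X[:,2]<.15)
    print("knob n",m.sum(),"z",np.percentile(X[m,2],[10,50,90]) if m.any() else 0,"xy",np.median(X[m,:2],0),"hub",np.median(X[hub,2]) if hub.any() else None)
    return f,X,m
E
python3 - <<'E'
from h import *
robot.grip(.45); st("open")
p,o=pose(1.17); robot.move_straight(p+[0,0,.09],vel=.2); st("up")
f,X,m=knobheight(); knobheight("top")
cv2.imwrite("pics/w3.png",f["image"][:,:,::-1])
# same from first pictures
import h
for nm in("w1","top0"):
    g=pickle.load(open(nm+".pkl","rb")); h.robot=type("R",(),{"grab_frame":lambda s,n:g})(); knobheight()
E
```

```text
open t8.21 th1.168 r0.0986 z0.1123 Ft-0.4 Fr0.1 Fz0.1 Tz0.05 op0.46 gf0
up t8.81 th1.161 r0.1000 z0.2013 Ft-0.1 Fr-0.2 Fz-0.2 Tz0.06 op0.45 gf0
knob n 1012 z [0.12795631 0.13660533 0.13763673] xy [0.49874335 0.11356968] hub 0.08938794974955389
knob n 0 z 0 xy [nan nan] hub 0.09140426755406875
knob n 1070 z [0.12974348 0.14449708 0.14569487] xy [0.47157856 0.01958417] hub 0.09742449207155032
knob n 75 z [0.14382792 0.14611624 0.1482421 ] xy [0.47785192 0.01934721] hub 0.09914980544296308
  return _methods._mean(a, axis=axis, dtype=dtype,
  ret = um.true_divide(
```

View pics/w3.png

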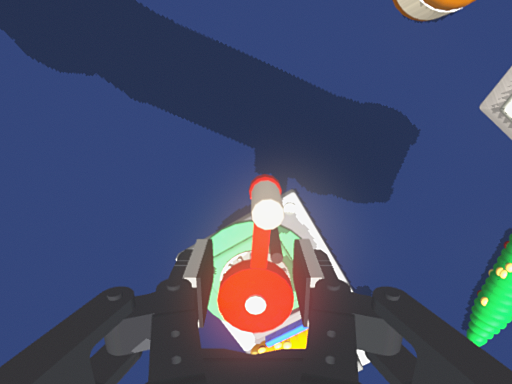

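The wrist view shows the knob top at (267,212). The depth reading puts it at 137 mm now, against 145.5 mm at the start. The lever was resting on a serration tip at the start and has now dropped into mesh. I'll lift it, swing back two serrations, drop it in and check for resistance.

```bash
sed -i 's/Z0=.112/Z0=.110/' h.py; cat >> h.py <<'E'
def lift_back(th,n=2,dzl=.0135):
    """grip the meshed knob at angle th, lift, swing back n serrations, lower"""
    robot.grip(0,70); st("grip")
    p,o=pose(th,dzl); robot.move_straight(p,vel=.03,attitude=o); a=st("lifted")
    if a[2]>-6: print("NOT LIFTED"); return th
    b=turn(th,th-n*.3927,.2,dz=dzl,vel=.1,every=9)
    robot.move_straight(pose(b)[0],vel=.04); robot.sleep(.15); st("lowered")
    return b
E
python3 - <<'E'
from h import *
f=robot.grab_frame("wrist"); k=ray(f,267,212,.1375)[:2]-PIV
th=(np.pi+.625+YM-np.arctan2(k[1],k[0]))%(2*np.pi); print("knob th",th,np.hypot(*k))
w=pickle.load(open("w1.pkl","rb")); k=ray(w,258,208,.1455)[:2]-PIV
print("cf start",(np.pi+.625+YM-np.arctan2(k[1],k[0]))%(2*np.pi),np.hypot(*k))
p,o=pose(th); robot.move_straight(p+[0,0,.05],vel=.2,attitude=o)
print(robot.move_straight(p,vel=.15,contact_N=8)); st("down")
b=lift_back(th); 
robot.grip(.34); st("open")
E
```

```text
knob th 1.2361885526159542 0.10450645216127358
cf start 0.2715016190784798 0.10543658471995493
False
down t9.81 th1.242 r0.0998 z0.1108 Ft0.3 Fr-0.2 Fz0.5 Tz0.00 op0.45 gf0
grip t10.10 th1.249 r0.0998 z0.1114 Ft-0.9 Fr0.2 Fz4.8 Tz-0.01 op0.24 gf68
lifted t10.70 th1.237 r0.0995 z0.1232 Ft-3.8 Fr-3.2 Fz-8.6 Tz0.29 op0.24 gf69
cmd0.451 t12.10 th0.457 r0.0987 z0.1237 Ft-3.2 Fr-6.6 Fz-9.9 Tz0.25 op0.24 gf69
lowered t12.73 th0.464 r0.0990 z0.1112 Ft-3.0 Fr-1.2 Fz6.0 Tz0.12 op0.24 gf71
open t12.98 th0.443 r0.1012 z0.1095 Ft0.9 Fr-0.3 Fz0.3 Tz0.02 op0.34 gf0
```

```bash
python3 - <<'E'
from h import *
c=turn(.451,.60,.05,vel=.04,lim=14); robot.sleep(.2); st("rest")
c=turn(c,1.0,.1,vel=.05,lim=14); robot.sleep(.2); st("rest")
f,X,m=knobheight("scene")
E
```

```text
cmd0.501 t13.26 th0.498 r0.1005 z0.1097 Ft0.2 Fr0.2 Fz0.4 Tz-0.06 op0.34 gf0
cmd0.550 t13.53 th0.548 r0.1002 z0.1099 Ft-0.0 Fr-0.7 Fz-0.7 Tz-0.00 op0.34 gf0
cmd0.600 t13.81 th0.577 r0.0999 z0.1097 Ft4.6 Fr0.1 Fz0.6 Tz0.04 op0.34 gf3
rest t14.01 th0.576 r0.0999 z0.1097 Ft5.0 Fr-0.4 Fz0.6 Tz0.03 op0.35 gf3
cmd0.700 t14.36 th0.669 r0.1000 z0.1096 Ft6.5 Fr-0.4 Fz2.8 Tz-0.02 op0.34 gf4
cmd0.800 t14.71 th0.767 r0.1001 z0.1096 Ft7.6 Fr-0.7 Fz4.1 Tz-0.02 op0.34 gf4
cmd0.900 t15.06 th0.866 r0.1002 z0.1095 Ft6.7 Fr-0.1 Fz4.4 Tz0.03 op0.34 gf4
cmd1.000 t15.41 th0.965 r0.1003 z0.1093 Ft7.3 Fr0.3 Fz3.5 Tz-0.00 op0.34 gf4
rest t15.61 th0.964 r0.1003 z0.1093 Ft7.1 Fr0.3 Fz5.1 Tz-0.00 op0.34 gf4
knob n 349 z [0.12538909 0.14683781 0.16028262] xy [0.491772   0.08516157] hub 0.09076780544978792
```

The lever is in mesh and the free push reads about 7 N. I'll finish this stroke and swing back.

```bash
python3 - <<'E'
from h import *
c=turn(1.0,1.24,.06,vel=.05,lim=10.5); robot.sleep(.2); x=st("rest")
# ease the push, then lift and return
c=x[0]-.05; p,o=pose(c); robot.move_straight(p,vel=.05,attitude=o); st("eased")
robot.grip(0,70); robot.sleep(.1); y=st("gripped")
b=lift_back(y[0]); robot.grip(.34); st("open")
knobheight("scene")
E
```

```text
cmd1.060 t15.93 th1.023 r0.1004 z0.1092 Ft7.5 Fr0.8 Fz3.8 Tz-0.04 op0.34 gf4
cmd1.120 t16.19 th1.082 r0.1004 z0.1091 Ft7.6 Fr0.6 Fz4.3 Tz-0.01 op0.34 gf4
cmd1.180 t16.46 th1.141 r0.1004 z0.1090 Ft6.9 Fr0.4 Fz2.6 Tz-0.02 op0.34 gf4
cmd1.240 t16.73 th1.201 r0.1005 z0.1090 Ft8.6 Fr0.5 Fz4.4 Tz0.02 op0.34 gf4
rest t16.93 th1.200 r0.1005 z0.1090 Ft7.9 Fr0.4 Fz3.8 Tz0.04 op0.34 gf4
eased t17.26 th1.152 r0.0999 z0.1100 Ft-0.6 Fr-0.5 Fz0.5 Tz-0.04 op0.34 gf0
gripped t17.59 th1.148 r0.1002 z0.1102 Ft2.7 Fr1.8 Fz4.3 Tz-0.03 op0.24 gf68
grip t17.81 th1.148 r0.1002 z0.1102 Ft3.4 Fr0.8 Fz6.0 Tz-0.06 op0.24 gf68
lifted t18.41 th1.145 r0.0998 z0.1233 Ft-0.1 Fr-3.1 Fz-8.8 Tz-0.06 op0.23 gf69
cmd0.362 t19.81 th0.369 r0.0990 z0.1239 Ft1.1 Fr-5.0 Fz-9.6 Tz-0.22 op0.24 gf69
lowered t20.44 th0.364 r0.0992 z0.1103 Ft2.2 Fr-4.9 Fz-4.0 Tz0.01 op0.24 gf70
open t20.69 th0.372 r0.1007 z0.1101 Ft-0.7 Fr0.1 Fz-1.0 Tz-0.01 op0.34 gf0
knob n 353 z [0.12619979 0.1483143  0.15967562] xy [0.48283608 0.02930091] hub 0.09053157351361588
```

```bash
python3 - <<'E'
from h import *
c=turn(.362,.85,.08,vel=.05,lim=10)
c=turn(c,1.24,.04,vel=.03,lim=9.3); robot.sleep(.3); st("rest")
E
```

```text
cmd0.443 t21.05 th0.425 r0.1003 z0.1098 Ft5.0 Fr-0.9 Fz0.0 Tz0.05 op0.34 gf2
cmd0.525 t21.37 th0.495 r0.1003 z0.1097 Ft7.3 Fr-0.3 Fz0.8 Tz0.02 op0.34 gf4
cmd0.606 t21.68 th0.574 r0.1004 z0.1096 Ft7.7 Fr-0.9 Fz0.5 Tz0.01 op0.34 gf4
cmd0.687 t22.00 th0.654 r0.1005 z0.1096 Ft7.6 Fr-0.2 Fz2.2 Tz-0.01 op0.34 gf4
cmd0.769 t22.32 th0.734 r0.1007 z0.1095 Ft8.5 Fr-0.3 Fz3.6 Tz0.03 op0.34 gf4
cmd0.850 t22.63 th0.814 r0.1007 z0.1095 Ft7.6 Fr-1.0 Fz4.1 Tz-0.01 op0.34 gf4
cmd0.889 t22.92 th0.850 r0.1007 z0.1094 Ft7.2 Fr-0.3 Fz4.6 Tz-0.01 op0.34 gf4
cmd0.928 t23.20 th0.888 r0.1008 z0.1094 Ft8.8 Fr1.0 Fz5.0 Tz0.02 op0.34 gf4
cmd0.967 t23.48 th0.927 r0.1008 z0.1094 Ft8.5 Fr0.3 Fz4.3 Tz0.05 op0.34 gf4
cmd1.006 t23.77 th0.965 r0.1009 z0.1094 Ft9.2 Fr-0.5 Fz4.6 Tz0.04 op0.34 gf4
cmd1.045 t24.05 th1.004 r0.1009 z0.1093 Ft8.8 Fr0.0 Fz4.9 Tz-0.02 op0.34 gf4
cmd1.084 t24.33 th1.042 r0.1009 z0.1093 Ft8.4 Fr1.0 Fz5.1 Tz-0.03 op0.34 gf4
cmd1.123 t24.62 th1.081 r0.1010 z0.1092 Ft8.9 Fr1.0 Fz5.7 Tz-0.03 op0.34 gf4
cmd1.162 t24.90 th1.118 r0.1010 z0.1092 Ft8.6 Fr1.8 Fz5.8 Tz-0.01 op0.34 gf4
cmd1.201 t25.18 th1.154 r0.1010 z0.1091 Ft9.3 Fr0.8 Fz7.0 Tz0.00 op0.34 gf5
LIMIT
rest t25.48 th1.154 r0.1010 z0.1092 Ft8.6 Fr1.1 Fz6.0 Tz-0.06 op0.34 gf5
```

```bash
cat >> h.py <<'E'
def rest(n=12):
    v=[]
    for _ in range(n):
        robot.sleep(.03); s=robot.sense(); d=s["tcp_pos"][:2]-PIV; a=np.arctan2(d[1],d[0])
        v.append([-s["wrist_force"][:2]@[np.sin(a),-np.cos(a)],(np.pi+.625+YM-a)%(2*np.pi)])
    m=np.mean(v,0); print(f"REST t{s['t']:.1f} Ft{m[0]:.2f} th{m[1]:.4f}",flush=True); return m
E
python3 - <<'E'
from h import *
rest()
for c in (1.215,1.235):
    p,o=pose(c); robot.move_straight(p,vel=.02,attitude=o); robot.sleep(.2); print(c); rest()
g=robot.grab_frame("scene")
cv2.imwrite("pics/s4.png",cv2.resize(g["image"][120:270,200:340,::-1],None,fx=4,fy=4,interpolation=cv2.INTER_CUBIC))
E
```

```text
REST t25.9 Ft9.33 th1.1539
1.215
REST t26.7 Ft10.34 th1.1642
1.235
REST t27.6 Ft10.40 th1.1828
```

View pics/s4.png

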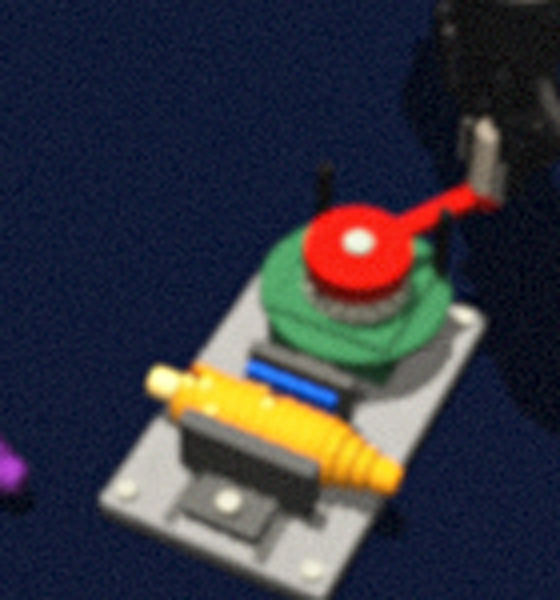

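The ear (285,420) is now touching both the pad and the backstop, and the push has risen to 10.4 N. To keep the last bit clear of the stop, I'll step back one serration and finish from there.

```bash
python3 - <<'E'
from h import *
p,o=pose(1.183-.052); robot.move_straight(p,vel=.05,attitude=o); st("eased")
y=rest(4)
robot.grip(0,70); robot.sleep(.1); y=st("gripped")
b=lift_back(y[0],n=1); robot.grip(.34); x=st("open")
c=turn(b,b+.09,.03,vel=.03,lim=11)
rest()
E
```

```text
eased t27.99 th1.132 r0.1002 z0.1101 Ft-0.1 Fr-1.2 Fz0.1 Tz-0.00 op0.34 gf0
REST t28.1 Ft-0.24 th1.1361
gripped t28.46 th1.125 r0.1004 z0.1101 Ft3.6 Fr1.1 Fz4.5 Tz0.04 op0.24 gf68
grip t28.68 th1.125 r0.1004 z0.1101 Ft4.7 Fr1.6 Fz4.9 Tz-0.03 op0.24 gf68
lifted t29.27 th1.121 r0.1000 z0.1232 Ft0.5 Fr-1.5 Fz-8.7 Tz-0.13 op0.24 gf69
cmd0.733 t29.98 th0.737 r0.0996 z0.1237 Ft1.2 Fr-2.5 Fz-9.2 Tz-0.17 op0.24 gf69
lowered t30.62 th0.734 r0.0999 z0.1103 Ft3.5 Fr-1.6 Fz1.6 Tz-0.09 op0.24 gf70
open t30.87 th0.747 r0.0999 z0.1104 Ft0.1 Fr-0.1 Fz0.4 Tz-0.01 op0.34 gf0
cmd0.763 t31.12 th0.763 r0.1000 z0.1100 Ft1.3 Fr-1.1 Fz0.4 Tz0.01 op0.34 gf1
cmd0.793 t31.37 th0.777 r0.0998 z0.1099 Ft4.7 Fr-0.5 Fz2.7 Tz0.00 op0.34 gf2
cmd0.823 t31.62 th0.792 r0.0996 z0.1098 Ft8.1 Fr0.1 Fz5.3 Tz0.06 op0.34 gf4
REST t32.0 Ft8.01 th0.7915
```

```bash
python3 - <<'E'
from h import *
c=.823
while c<1.0:
    c+=.02; p,o=pose(c); robot.move_straight(p,vel=.02,attitude=o); robot.sleep(.2); print(f"{c:.3f}",end=" ")
    if rest(15)[0]>11.6: break
E
```

```text
0.843 REST t33.0 Ft9.46 th0.8038
0.863 REST t33.9 Ft10.35 th0.8199
0.883 REST t34.9 Ft10.93 th0.8375
0.903 REST t35.8 Ft11.32 th0.8555
0.923 REST t36.8 Ft11.57 th0.8737
0.943 REST t37.7 Ft11.95 th0.8918
```

```bash
python3 - <<'E'
from h import *
p,o=pose(.892-.047); robot.move_straight(p,vel=.05,attitude=o); rest(4)
robot.grip(.6); st("open")
robot.move_straight(p+[0,0,.10],vel=.15); st("up")
f,X,m=knobheight(); pickle.dump(f,open("w5.pkl","wb"))
g=robot.grab_frame("scene")
cv2.imwrite("pics/s5.png",np.hstack([f["image"][:,:,::-1][:,100:420],cv2.resize(g["image"][130:260,200:340,::-1],(414,384),interpolation=cv2.INTER_CUBIC)]))
E
```

```text
REST t38.2 Ft1.04 th0.8491
open t38.54 th0.848 r0.1000 z0.1100 Ft-0.2 Fr0.5 Fz-0.5 Tz-0.03 op0.60 gf0
up t39.36 th0.840 r0.1004 z0.2093 Ft0.2 Fr-0.4 Fz-0.2 Tz0.01 op0.60 gf0
knob n 933 z [0.1281202  0.13662192 0.13762455] xy [0.47542913 0.07517889] hub 0.08936800085722196
```

View pics/s5.png

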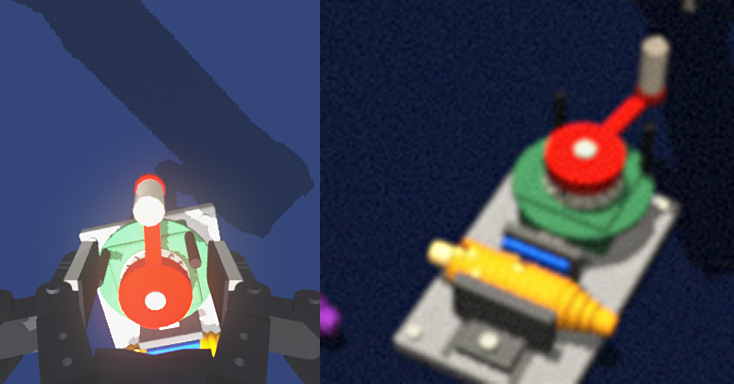

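The knob top (148,210 in the wrist half) reads 137 mm and the hub 89.4 mm, so the lever is fully in mesh and the robot is clear. The ear (530,290) is squeezed between the blue pad and the backstop. I'm handing in.

```bash
python3 -c "
from plant import robot
print(robot.close_job())"
```

```text
the job is handed in; nothing more can be done
None
```

I handed the job in with the ear clamped against the backstop: the push at the knob was 12.0 N at rest, about 4 N above the free-turning push. The lever is fully in mesh and clear of its stops, the robot touches nothing, and it took about 40 s.

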